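# Spacer in the shadow gap, painted tile held flush

## Robot

A 7-joint arm with a two-finger parallel gripper is mounted at the origin on the work surface. World frame = base frame: x ahead of the robot, y to its left, z up, the work surface at z = 0. Lengths are in m, angles in rad, forces in N, time in s.
With the tool pointing down it reaches from about 0.425 to 0.875 m from the base axis. Payload 4.7 kg.
Tool frame: the origin (TCP) lies on the centre line of the jaws, within the pads' length; the fingertips stand ahead of it and the grasp point (between the pads) lies 2 mm behind it (nose_length is the z of the fingertips in the tool frame, in m); z points along the fingers, y is the line along which they close (so a half turn about z gives the same grasp; the last joint's range is limited). The gripper opens to 87 mm and grips with 3 to 60 N. Pads are 19 mm wide; open, the fingers measure 117 mm over their backs; the gripper's body (75 mm by 190 mm) begins 51 mm behind the grasp point.
Start: joints at [-1.222, 0.321, -0.07, 1.45, 0.023, 1.371, -0.057], TCP at [0.214, 0.614, 0.24] pointing down, gripper open.
Joint ranges: [-2.86, 2.86], [-0.3, 2.09], [-1.38, 1.24], [0.06, 2.45], [-1.56, 4.7], [0.09, 2.05], [-2.69, 2.69]. Speed limits (rad/s): [2.57, 2.57, 3.14, 3.14, 3.14, 3.14, 3.14].

## Interface

Orientations are given as a rotation vector (axis times angle).
In Python, from bench import * gives the robot as it stands.
- The arm moves only by the tool send_rows, never from a script. Its arguments are lists of equal length, an entry for each row: "xyz": the shift along the tool's x, y, z in mm, a list of three; "dr": the turn, a rotation vector about the tool's x, y, z in rad, a list of three. A call has exactly 10 rows; each row is the pose to reach, as a shift and turn from the pose commanded when the call began, along the tool's axes at that moment; what a row does not reach only later rows make up. A row lasts 1/12 s, in which the tool goes at most 41.7 mm and 7.16 degrees, less where a joint would pass 70% of its speed; a pose out of reach is approached as far as the arm can. A call with a gripper value outside its range is refused whole. "jaw" is the finger opening in mm, from 0 to 87, set as the call begins (left out, the last holds). The fingers move at their own pace and stop on an object; "grip_force" is the grip in N (left out, the last holds). Time passes only in rows, so rows that repeat a pose let the fingers close, or fill a call up. It gives the time, the measured TCP pose, the force, the opening and the grip force at its end, in the units of the state.
- get_state(): the state, without advancing time (a new reading comes with each control period).
- get_image(name): name is "scene" or "top" or "wrist"; returns the picture (400x640x3 uint8, red, green, blue); there is no depth.
- calibration(name): a dict with "vfov" (degrees; the focal length in pixels is half the picture's height over the tangent of half this angle, whatever the lens; pixels are square), "cx", "cy" (the principal point, pixels), "rvec" (rotation vector, rad) and "tvec" (3), from world to camera coordinates, as OpenCV has them; the wrist camera has in their place "hand_eye" (4x4, takes a point from camera to tool coordinates, whose origin is the TCP and whose axes are the flange's). Camera axes: x right, y down, z forward; pixel columns grow to the right and rows downward; lengths in m; the calibration is good to about 2 mm. A picture is of the moment at which its call begins: read the wrist's pose just before it. calibration takes no time and is no camera call.
- close_job(): hands the job in; it is judged then, once.
The state is a dict: "time": time; "joint_positions": joint angles; "qd": joint speeds; "joint_torque": joint torques, N m; "position": TCP position; "tool_rot": TCP orientation; "ft_force": force on the tool from outside, world axes, zero at the start; "torque": the same for the moment, N m; "grip_width": opening from 0.0 (shut) to 1.0 (fully open); "grip_force": force on a finger pad.
Only numpy, scipy, OpenCV 4.12 (cv2) and the standard library are available. Lean on these libraries where they do the work, as an engineer would, in place of code of your own. Each camera call takes 0.05 s, during which the arm holds its last target. There are 200 camera calls.

## Task

Take the orange-topped wooden spacer from its blue rack and stand it upright on the frame's floor in the one gap beside the painted tile that is wide enough for it, then let it go. Then press the tile gently down against its springs with your fingertips until its face is flush with the rails of the frame, and finish while still holding it down there. The tile is thin ceramic and cracks if pushed hard, and the other things on the desk must be left where they are.

Things in the scene. Friction and masses are not known exactly. Their poses are not given: they have to be found in the camera images.
- frame: Shallow pale wood tile frame, fixed: floor 150 (x) x 204 (y) x 6 mm, origin centre of its underside on the desk. End rails at x = +-68 mm (10 mm thick), two side rails along x. All rail tops are 24 mm above the desk. The tile sits in the middle; between it and each side rail is an open gap, 124 mm long, 18 mm deep. Which side (+y or -y) has the wide gap differs from run to run.
- slim_rail: Dark steel side rail of the frame, fixed, 146 (x) x 8 (y) x 18 (z) mm, origin at the centre of its underside, 6 mm above the desk, about 80 mm to one side of the frame's centre. The gap between it and the tile is the wide one (15.5 to 16.5 mm).
- thick_rail: Dark wooden side rail of the frame, fixed, 146 (x) x 30 (y) x 18 (z) mm, origin as for the slim rail, about 80 mm to the other side of the frame's centre. The gap between it and the tile is only about 5 mm.
- tile_face (a point): Centre of the upper face of the white painted ceramic tile, 120 x 120 x 12 mm, sides parallel to the frame, centred on the frame. Its face stands 30 mm above the desk at rest, 6 mm proud of the rails; flush is 24 mm above the desk.
- tile (a joint): How far the tile is pressed down, in m: 0 at rest, 0.006 flush with the rails, stop at 0.007. It moves straight down only, on springs: about 3.5 N starts it, about 8 N holds it flush, 9 N brings it to the stop; it rises again when released. More than 30 N on the tile cracks it.
- spacer: Loose pale wooden spacer blade, orange top edge, 60 mm long (x), 12 mm thick (y), 65 mm tall (z), 25 to 50 g, origin centre of its underside, z up. Lowest 4 mm bevelled to an 8 mm wide foot. Starts upright in the rack; grip it across its thickness from above, in its upper 20 mm, so that the fingertips stay clear of tile and rails.
- rack: Blue plastic spacer rack fixed to the desk, base 90 (x) x 60 (y) x 6 mm, with two 80 mm lips along x, 10 mm thick, tops 20 mm above the desk, 14.5 mm apart; the spacer stands between them on the base, 6 mm above the desk. Origin at the centre of its underside.
- jar: Bystander: glass storage jar with a metal lid, 68 mm across, 110 mm tall; origin at the centre of its underside. Leave it alone.
- ink_dish: Bystander: small white ceramic ink dish, 64 mm across, 25 mm tall; origin at the centre of its underside. Leave it alone.
- ink_bottle: Bystander: amber glass ink bottle with a black cap, 44 mm across, 55 mm tall; origin at the centre of its underside. Leave it alone.
- eraser: Bystander: white eraser block, 50 x 22 x 12 mm; origin at the centre of its underside. Leave it alone.
- pine_cone: Bystander: brown pine cone standing on its base, 52 mm across, 64 mm tall; origin at the centre of its underside. Leave it alone.
- fineliner: Bystander: black fineliner pen lying flat, 110 mm long, 10 mm thick; origin at the middle of its length, on the desk. Leave it alone.
- brush: Bystander: paintbrush lying flat, 190 mm long; origin at the middle of its length, on the desk. Leave it alone.

How it is judged:
On the way, in this order (a step that is already met when the one before it is completed fails the run):
1. the spacer stands let go in the wide gap on the frame's floor (z of spacer in the frame of frame below 0.009 m and x of spacer in the frame of frame between -0.035 and 0.035 m and (y of spacer in the frame of frame between 0.063 and 0.074 m or y of spacer in the frame of frame between -0.074 and -0.063 m) and angle between spacer's own z axis and vertical below 0.15 rad and contact force between the fingers and spacer below 0.3 N), for 0.2 s.
2. the tile is pressed flush by the fingertips with the spacer in its gap (all of step 1 and value of joint tile above 0.0045 m and contact force between the fingers and tile above 3 N), for 0.2 s.
At the end, for the whole second after the job is handed in: The spacer stands in the wide gap: foot within 3 mm of the frame's floor, centred within 35 mm of the gap's middle lengthwise, upright within 0.15 rad, not touched by the fingers; and the fingertips still press the tile with more than 3 N, its face within 1.5 mm of flush with the rails (all of step 2); the arm keeps its last pose, push and grip.
It fails at once if the tile is pushed with more than 30 N (contact force between tile and anything else above 30 N).
It fails at once if a bystander is moved more than 30 mm (distance of any of jar, ink_dish, ink_bottle, eraser, pine_cone, fineliner, brush from where it was at the start of the episode above 0.03 m).
It also fails if it takes over 51 s, if anything falls off the work surface, if the arm or the gripper's body presses on something with over 40 N, if the wrist force passes 120 N, or if a joint passes its speed limit or range.

## Working session

There is one attempt and no reset: what is moved stays moved. The work goes in short steps, Python scripts to look and compute and a tool call to move; the robot and the scene stay as the last step left them, time stands still between calls to the robot, and variables do not carry over. Pictures are saved under pics/ and viewed, at most 10 in all, crops included, and the job is handed in when it is done.

Besides the shell and the picture viewer there is one more tool, called after ">>>" by a JSON object that holds its "method" and its "body". send_rows: Moves the arm, as the interface text tells. Its arguments: {"type":"object","properties":{"xyz":{"type":"array"},"dr":{"type":"array"},"jaw":{"type":"number"},"grip_force":{"type":"number"}},"required":["xyz","dr"]}

```bash
mkdir -p pics
cat > h.py <<'E'
from bench import *
import numpy as np, cv2
from scipy.spatial.transform import Rotation as R
def save(n,f):
    im=get_image(n); cv2.imwrite('pics/'+f,im[:,:,::-1]); return im
def cam(n,st=None):
    c=calibration(n)
    if 'rvec' in c:
        Rm=R.from_rotvec(np.ravel(c['rvec'])).as_matrix(); t=np.ravel(c['tvec'])
    else:
        st=st or get_state()
        T=np.eye(4);T[:3,:3]=R.from_rotvec(st['tool_rot']).as_matrix();T[:3,3]=st['position']
        M=np.linalg.inv(T@np.array(c['hand_eye'])); Rm=M[:3,:3];t=M[:3,3]
    f=200/np.tan(np.radians(c['vfov'])/2)
    return Rm,t,f,c['cx'],c['cy'],c
def ray(n,u,v,z,st=None):
    Rm,t,f,cx,cy,_=cam(n,st); o=-Rm.T@t; d=Rm.T@np.array([(u-cx)/f,(v-cy)/f,1])
    return o+d*(z-o[2])/d[2]
E
python3 - <<'E'
from h import *
s=get_state();print(s)
for n in('top','scene','wrist'):
    print(n,calibration(n)); 
a=save('top','top0.png');save('scene','sc0.png');save('wrist','w0.png')
E
```

```text
{'time': 0.0, 'joint_positions': array([-1.2219125 ,  0.32181111, -0.07010783,  1.45170944,  0.02259279,
        1.37081619, -0.05689765]), 'qd': array([ 0.00057159, -0.00063979,  0.00024598, -0.00084667,  0.00200132,
        0.00132644, -0.00057275]), 'joint_torque': array([-4.45822079e-04, -4.91301155e+01, -4.04478852e-01, -3.12523699e+01,
       -6.41467050e-02,  4.37637186e-02,  1.58241860e-04]), 'position': array([0.21341886, 0.61338739, 0.23845211]), 'tool_rot': array([-5.23300742e-01, -3.09745796e+00,  3.05020378e-03]), 'ft_force': array([ 0.88047473,  0.35949339, -0.9125561 ]), 'torque': array([ 0.0563762 , -0.04558781, -0.00093477]), 'grip_force': 0.0, 'grip_width': 0.996982553559962}
top {'vfov': 46.612068000821296, 'cx': 318.5845223773967, 'cy': 200.66633539838827, 'rvec': array([ 2.13867155, -2.09034053,  0.16728855]), 'tvec': array([0.02244593, 0.57481848, 1.11217951])}
scene {'vfov': 46.54851034569444, 'cx': 325.41287989220365, 'cy': 191.04594423640822, 'rvec': array([ 2.37716279,  0.61529408, -0.20174557]), 'tvec': array([-0.4830461 , -0.17566705,  1.45510207])}
wrist {'vfov': 60.10617682501813, 'cx': 325.12713968778104, 'cy': 195.63352879104912, 'hand_eye': array([[-1.04486850e-03, -9.70503027e-01, -2.41086671e-01,
         6.60174280e-02],
       [ 9.99998827e-01, -7.44068113e-04, -1.33871741e-03,
        -1.74787567e-06],
       [ 1.11984439e-03, -2.41087787e-01,  9.70502666e-01,
        -1.44871530e-01],
       [ 0.00000000e+00,  0.00000000e+00,  0.00000000e+00,
         1.00000000e+00]])}
```

View pics/top0.png

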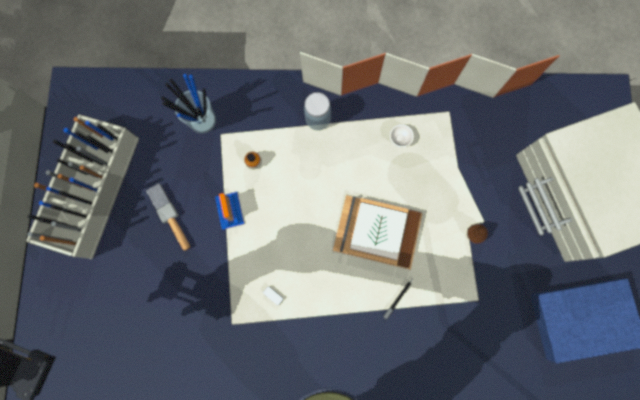

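View pics/sc0.png

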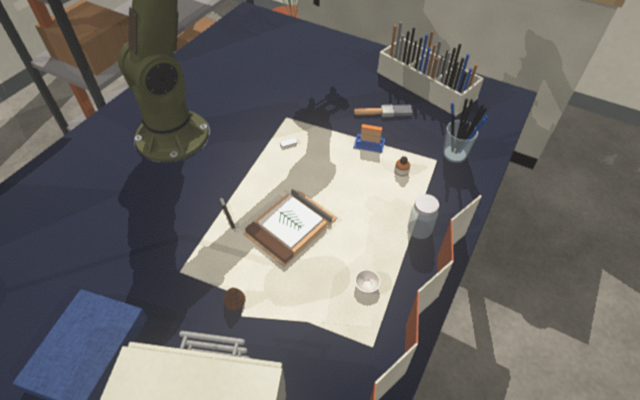

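The top view shows the rack at about (230,210) and the frame at about (378,232). The slim steel rail, and so the wide gap, is on the left (+y) side near (350,222).

Run:
```python
from h import *
im=cv2.imread('pics/top0.png')
cv2.imwrite('pics/topc.png',cv2.resize(im[180:280,205:435],None,fx=3.4,fy=3.4,interpolation=cv2.INTER_CUBIC))
print(ray('top',225,207,.071),ray('top',230,211,0.006),ray('top',378,232,.03))
```

```text
[0.55007575 0.26633111 0.071     ] [0.55054005 0.26764257 0.006     ] [ 0.50118384 -0.11559519  0.03      ]
```

View pics/topc.png

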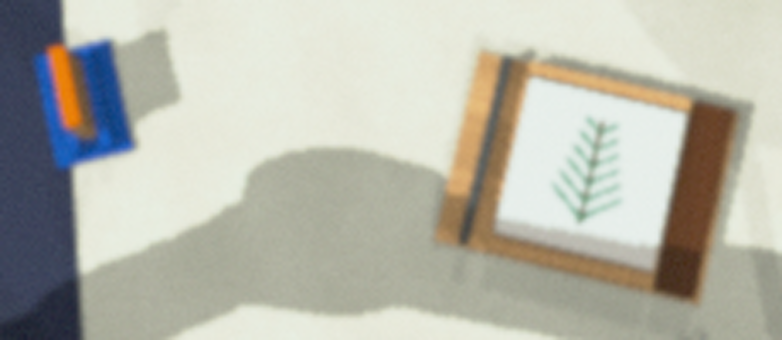

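The crop shows the rack base corners at about (36,60), (110,41), (134,148) and (60,168). The orange top runs (54,45)–(73,128), and the frame is turned about 13° the other way.

Run:
```python
from h import *
P=lambda u,v,z:ray('top',205+u/3.4,180+v/3.4,z)
def yaw(a,b): d=a-b; return np.degrees(np.arctan2(d[1],d[0]))
rk=[P(*p,.006) for p in[(36,60),(110,41),(134,148),(60,168)]]
print('rack',np.mean(rk,0),yaw(rk[0],rk[3]),yaw(rk[1],rk[2]))
a,b=P(56,45,.071),P(73,128,.071);print('sp',(a+b)/2,yaw(a,b))
fr=[P(*p,.006 if i in(0,3) else .024) for i,p in enumerate([(480,50),(737,108),(698,302),(437,242)])]
print('frame',np.mean(fr,0),yaw(fr[0],fr[3]),yaw(fr[1],fr[2]),np.linalg.norm(fr[0]-fr[1]))
t=[P(*p,.03) for p in[(528,76),(690,108),(656,270),(496,236)]]
print('tile',np.mean(t,0),yaw(t[0],t[3]),yaw(t[1],t[2]),np.linalg.norm(t[0]-t[1]),np.linalg.norm(t[0]-t[3]))
s=get_state();M=R.from_rotvec(s['tool_rot']).as_matrix();print(M.round(3))
print('d tool to above rack z.20',1000*M.T@(np.array([.55,.267,.24])-s['position']))
```

```text
rack [0.55170843 0.2677551  0.006     ] 15.9837318129718 15.592343882704093
sp [0.55408627 0.26917484 0.071     ] 14.910919243635762
frame [ 0.50498497 -0.11590476  0.015     ] -11.551919464124822 -11.960242322689886 0.19820669361868248
tile [ 0.50503836 -0.1186983   0.03      ] -10.593055004374406 -12.148721804085113 0.12280921864011074 0.12248220132810828
[[-0.944  0.329 -0.   ]
 [ 0.329  0.944 -0.001]
 [-0.    -0.001 -1.   ]]
d tool to above rack z.20 [-431.68324794 -216.7485405    -0.93753537]
```

>>> {"method": "send_rows", "body": {"xyz": [[-20,-10,2],[-55,-27,4],[-90,-44,7],[-125,-61,10],[-160,-78,13],[-195,-96,16],[-230,-113,19],[-265,-130,22],[-300,-147,25],[-335,-164,28]], "dr": [[0,0,-0.03],[0,0,-0.07],[0,0,-0.12],[0,0,-0.17],[0,0,-0.22],[0,0,-0.27],[0,0,-0.32],[0,0,-0.37],[0,0,-0.42],[0,0,-0.47]], "jaw": 50}}

```text
time: 0.98
position: [0.477, 0.3473, 0.2113]
tool_rot: [0.216, -3.134, -0.0]
ft_force: [0.9, 0.8, -0.6]
grip_width: 0.579
grip_force: 0.0
```

Run:
```python
from h import *
import bench; print([x for x in dir(bench) if not x.startswith('_')])
s=get_state();M=R.from_rotvec(s['tool_rot']).as_matrix()
print(s['time'],s['position'],1000*M.T@(np.array([.554,.268,.2])-s['position']))
y=np.degrees(np.arctan2(M[1,1],M[0,1]));print(M.round(3),y,'dr z',-np.radians(105.3-y),s['grip_width'],s['ft_force'])
```

```text
['MotionError', 'calibration', 'close_job', 'get_image', 'get_state', 'nose_length']
0.9833 [0.47704459 0.34728407 0.2113253 ] [-65.33754239 -89.10268277  11.31718633]
[[-0.991 -0.137 -0.   ]
 [-0.137  0.991  0.   ]
 [ 0.     0.    -1.   ]] 97.8944683245598 dr z -0.12925091059716362 0.5792939156389953 [ 0.86566571  0.83616629 -0.61221156]
```

>>> {"method": "send_rows", "body": {"xyz": [[-16,-22,3],[-32,-44,6],[-48,-65,8],[-60,-82,10],[-65,-89,11],[-65,-89,11],[-65,-89,11],[-65,-89,11],[-65,-89,11],[-65,-89,11]], "dr": [[0,0,-0.04],[0,0,-0.08],[0,0,-0.11],[0,0,-0.13],[0,0,-0.13],[0,0,-0.13],[0,0,-0.13],[0,0,-0.13],[0,0,-0.13],[0,0,-0.13]]}}

```text
time: 1.82
position: [0.5516, 0.2712, 0.2008]
tool_rot: [-0.419, 3.113, 0.001]
ft_force: [-0.7, -0.8, -0.6]
grip_width: 0.578
grip_force: 0.0
```

Run:
```python
from h import *
import bench; print(bench.nose_length)
s=get_state();M=R.from_rotvec(s['tool_rot']).as_matrix()
y=np.degrees(np.arctan2(M[1,1],M[0,1]));print(s['time'],s['position'],y)
im=save('wrist','w1.png')
hsv=cv2.cvtColor(im,cv2.COLOR_RGB2HSV)
m=cv2.inRange(hsv,(5,150,90),(22,255,255)); n,l,st,c=cv2.connectedComponentsWithStats(m)
k=1+np.argmax(st[1:,4]);pts=np.argwhere(l==k)[:,::-1].astype(np.float32)
r=cv2.minAreaRect(pts);b=cv2.boxPoints(r);print(st[k],b)
w=np.array([ray('wrist',*p,.071,s) for p in b]);print(w,w.mean(0))
```

```text
0.017
1.8167 [0.55155988 0.27120269 0.20077229] 105.33987583780711
[ 404  304  200   16 1528] [[404. 319.]
 [404. 304.]
 [603. 304.]
 [603. 319.]]
[[0.64499958 0.3702317  0.071     ]
 [0.63070648 0.3654713  0.071     ]
 [0.58413774 0.53571209 0.071     ]
 [0.59787687 0.54247774 0.071     ]] [0.61443016 0.4534732  0.071     ]
```

View pics/w1.png

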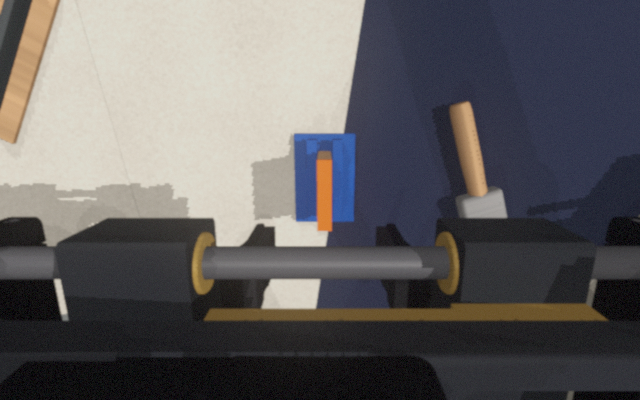

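The blade sits centred in the rack, its orange top spanning about u 317–332 and v 160–231, aligned with the tool to within a degree or so.

```bash
cat >> h.py <<'E'
def spacer(im,s,roi,z=.071,lo=(5,150,90),hi=(22,255,255)):
    u0,u1,v0,v1=roi
    m=np.zeros(im.shape[:2],np.uint8); m[v0:v1,u0:u1]=cv2.inRange(cv2.cvtColor(im,cv2.COLOR_RGB2HSV),lo,hi)[v0:v1,u0:u1]
    q=np.argwhere(m)[:,::-1].astype(np.float32); b=cv2.boxPoints(cv2.minAreaRect(q))
    w=np.array([ray('wrist',*p,z,s) for p in b]); M=R.from_rotvec(s['tool_rot']).as_matrix()
    print(b.round(1).tolist()); print('centre',w.mean(0),'tool rel mm',(1000*(w-s['position'])@M).round(1).tolist())
    return w
E
python3 - <<'E'
from h import *
s=get_state();im=cv2.imread('pics/w1.png')[:,:,::-1].copy()
w=spacer(im,s,(300,350,140,240)); M=R.from_rotvec(s['tool_rot']).as_matrix()
print('to centre',(1000*(w.mean(0)-s['position'])@M))
E
```

```text
[[317.0, 159.0], [331.0, 159.0], [331.0, 230.0], [317.0, 230.0]]
centre [0.55388741 0.27057591 0.071     ] tool rel mm [[28.0, -6.5, 129.8], [28.0, 4.7, 129.8], [-31.9, 4.9, 129.8], [-31.8, -6.9, 129.8]]
to centre [ -1.93403149  -0.92475149 129.80505865]
```

>>> {"method": "send_rows", "body": {"xyz": [[-1,-0.5,15],[-2,-1,40],[-2,-1,65],[-2,-1,90],[-2,-1,110],[-2,-1,122],[-2,-1,129],[-2,-1,133],[-2,-1,133],[-2,-1,133]], "dr": [[0,0,0],[0,0,0],[0,0,0],[0,0,0],[0,0,0],[0,0,0],[0,0,0],[0,0,0],[0,0,0],[0,0,0]]}}

```text
time: 2.7
position: [0.5554, 0.2695, 0.0687]
tool_rot: [-0.415, 3.112, 0.001]
ft_force: [-0.1, 0.9, 0.6]
grip_width: 0.573
grip_force: 0.0
```

>>> {"method": "send_rows", "body": {"xyz": [[0,0,0],[0,0,0],[0,0,0],[0,0,0],[0,0,0],[0,0,0],[0,0,0],[0,0,0],[0,0,0],[0,0,0]], "dr": [[0,0,0],[0,0,0],[0,0,0],[0,0,0],[0,0,0],[0,0,0],[0,0,0],[0,0,0],[0,0,0],[0,0,0]], "jaw": 5, "grip_force": 15}}

```text
time: 3.53
position: [0.5545, 0.2695, 0.0675]
tool_rot: [0.416, -3.114, -0.001]
ft_force: [-0.4, 1.8, -0.9]
grip_width: 0.14
grip_force: 15.0
```

>>> {"method": "send_rows", "body": {"xyz": [[0,0,-4],[0,0,-14],[0,0,-30],[0,0,-48],[0,0,-68],[0,0,-88],[0,0,-106],[0,0,-120],[0,0,-130],[0,0,-135]], "dr": [[0,0,0],[0,0,0],[0,0,0],[0,0,0],[0,0,0],[0,0,0],[0,0,0],[0,0,0],[0,0,0],[0,0,0]]}}

```text
time: 4.37
position: [0.5557, 0.2689, 0.2051]
tool_rot: [-0.414, 3.111, 0.001]
ft_force: [0.8, -0.0, -0.1]
grip_width: 0.135
grip_force: 15.0
```

>>> {"method": "send_rows", "body": {"xyz": [[4,-10,0],[12,-30,0],[24,-60,0],[37,-94,0],[50,-126,0],[64,-160,0],[78,-196,0],[90,-230,0],[103,-260,0],[112,-282,0]], "dr": [[0,0,0.02],[0,0,0.05],[0,0,0.1],[0,0,0.15],[0,0,0.2],[0,0,0.26],[0,0,0.32],[0,0,0.37],[0,0,0.42],[0,0,0.45]]}}

```text
time: 5.2
position: [0.5187, -0.037, 0.2017]
tool_rot: [-0.301, -3.125, 0.002]
ft_force: [0.7, -0.6, 0.1]
grip_width: 0.141
grip_force: 15.0
```

Run:
```python
from h import *
s=get_state();M=R.from_rotvec(s['tool_rot']).as_matrix()
y=np.degrees(np.arctan2(M[1,1],M[0,1]));print(s['time'],s['position'],y,'dr',-np.radians(78.2-y),s['grip_width'],s['joint_positions'][6])
print(1000*M.T@(np.array([.519,-.05,.2])-s['position']))
```

```text
5.2 [ 0.51869788 -0.03699196  0.20167016] 79.00900466274305 dr 0.014119795028852517 0.14059517809692126 1.4229935389669253
[ -2.77953486 -12.70948916   1.68309049]
```

>>> {"method": "send_rows", "body": {"xyz": [[-1,-6,0],[-3,-13,1],[-3,-13,1],[-3,-13,1],[-3,-13,1],[-3,-13,1],[-3,-13,1],[-3,-13,1],[-3,-13,1],[-3,-13,1]], "dr": [[0,0,0.014],[0,0,0.014],[0,0,0.014],[0,0,0.014],[0,0,0.014],[0,0,0.014],[0,0,0.014],[0,0,0.014],[0,0,0.014],[0,0,0.014]]}}

```text
time: 6.03
position: [0.5212, -0.0455, 0.2016]
tool_rot: [0.311, 3.126, 0.0]
ft_force: [0.0, -0.4, -1.3]
grip_width: 0.136
grip_force: 15.0
```

Run:
```python
from h import *
s=get_state();M=R.from_rotvec(s['tool_rot']).as_matrix()
y=np.degrees(np.arctan2(M[1,1],M[0,1]));print(s['time'],s['position'],y,s['tool_rot'])
save('wrist','w2.png')
```

```text
6.0333 [ 0.5211718  -0.04552417  0.20159425] 78.63525212029052 [3.11045187e-01 3.12600109e+00 9.65269521e-05]
```

View pics/w2.png

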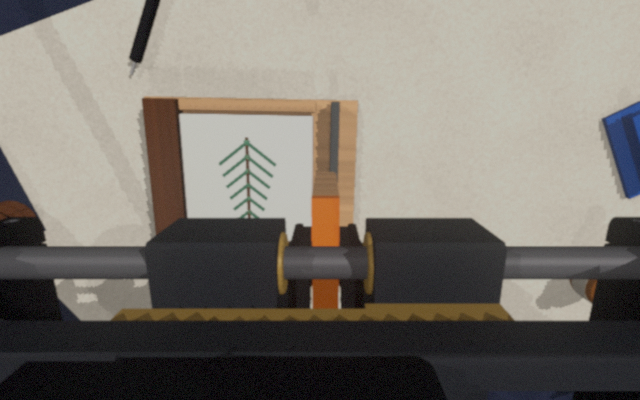

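The wrist view shows the tile's right edge at about u 313, the slim rail at about u 330–338, and the held blade at about u 313–338 in front of the gap. I'll fit these edges at subpixel level.

Run:
```python
from h import *
s=get_state();M=R.from_rotvec(s['tool_rot']).as_matrix()
im=cv2.imread('pics/w2.png').astype(float)
g=cv2.GaussianBlur(im.mean(2),(0,0),0.8)
print(g[120:160:8,306:344].astype(int))
def edge(v0,v1,a,b,sg):
    o=[]
    for v in range(v0,v1):
        d=sg*np.diff(g[v,a:b]);k=int(np.argmax(d))
        off=0
        if 0<k<len(d)-1:
            q=d[k-1]-2*d[k]+d[k+1]; off=0.5*(d[k-1]-d[k+1])/q if q else 0
        o.append((a+k+.5+off,v))
    o=np.array(o);p=np.polyfit(o[:,1],o[:,0],1);r=o[:,0]-np.polyval(p,o[:,1])
    o=o[abs(r)<1];p=np.polyfit(o[:,1],o[:,0],1);return p
def show(n,p,z,vs=(120,165)):
    w=np.array([ray('wrist',np.polyval(p,v),v,z,s) for v in vs]);d=w[0]-w[1]
    t=1000*(w-s['position'])@M
    print(n,p,'world',w.round(4).tolist(),'tool',t.round(1).tolist(),'yaw(tool x->y deg)',np.degrees(np.arctan2(t[0,1]-t[1,1],t[0,0]-t[1,0])))
show('tileR',edge(118,168,307,320,-1),.03)
show('railL',edge(110,168,325,334,-1),.024)
show('railR',edge(110,168,334,344,1),.024)
show('tileL',edge(118,190,174,188,1),.03,(120,185))
```

```text
[[190 190 190 189 188 182 168 153 143 138 132 123 112 106 104 104 104 104
  104 104 104 104 101  96  88  82  82  83  84  85  85  89  99 116 133 140
  142 142]
 [190 190 189 189 187 181 167 151 144 139 130 118 109 105 104 104 105 105
  105 104 103 102  99  94  87  82  82  84  85  86  86  90 101 119 135 141
  143 142]
 [190 190 189 190 188 182 168 152 141 130 118 109 105 104 105 106 105 104
  104 104 105 104 100  91  82  80  81  83  84  85  86  90 104 122 136 142
  143 143]
 [190 189 189 189 188 182 167 149 139 136 132 122 110 103 101 101 101 101
  101 101 100  97  93  86  80  81  83  84  84  84  85  91 105 122 134 139
  139 139]
 [190 190 190 189 187 181 166 151 143 138 128 115 108 105 105 106 104 104
  105 104 103 100  96  88  81  81  82  84  85  85  88  98 116 133 141 142
  143 143]]
tileR [1.26426856e-03 3.12099636e+02] world [[0.4628, -0.0459, 0.03], [0.5025, -0.0542, 0.03]] tool [[57.2, -11.8, 171.6], [16.6, -12.2, 171.6]] yaw(tool x->y deg) 0.5000720521132368
railL [-2.77214468e-02  3.32762995e+02] world [[0.466, -0.0308, 0.024], [0.5063, -0.04, 0.024]] tool [[57.0, 3.6, 177.6], [15.6, 2.5, 177.6]] yaw(tool x->y deg) 1.5125817044362038
railR [-2.65514265e-02  3.42050153e+02] world [[0.4677, -0.0224, 0.024], [0.5081, -0.0313, 0.024]] tool [[57.0, 12.2, 177.6], [15.6, 11.5, 177.6]] yaw(tool x->y deg) 1.0675451997487915
tileL [8.10179330e-02 1.69124552e+02] world [[0.4391, -0.1629, 0.03], [0.4972, -0.1758, 0.03]] tool [[57.3, -131.2, 171.6], [-2.2, -132.4, 171.6]] yaw(tool x->y deg) 1.1540290645561018
```

Run:
```python
from h import *
s=get_state();M=R.from_rotvec(s['tool_rot']).as_matrix()
im=cv2.imread('pics/w2.png').astype(float)
print(im[206,300:350].astype(int)[:,::-1].tolist())
print(im[184,300:350].astype(int)[:,::-1].tolist())
print(im[165:200:2,325].astype(int)[:,::-1].tolist())
for u,v,z in((313,198,-3.5),(338,198,-3.5),(314,176,61),(337,176,61),(314,174,0),(250,112,171.6)):
    print(u,v,z,(1000*(ray('wrist',u,v,s['position'][2]-z/1000,s)-s['position'])@M).round(1))
```

```text
[[192, 191, 185], [192, 191, 184], [192, 191, 186], [192, 191, 184], [192, 192, 185], [191, 191, 186], [192, 191, 185], [192, 191, 185], [192, 190, 184], [193, 190, 183], [190, 178, 167], [191, 154, 133], [192, 125, 82], [192, 114, 50], [191, 111, 52], [192, 109, 50], [191, 110, 47], [191, 110, 48], [192, 113, 49], [192, 112, 50], [193, 115, 54], [190, 109, 47], [192, 113, 49], [191, 112, 49], [191, 108, 46], [192, 109, 47], [193, 114, 49], [190, 109, 45], [192, 111, 51], [192, 110, 47], [191, 111, 48], [191, 109, 48], [190, 110, 48], [190, 107, 44], [190, 106, 47], [188, 106, 45], [187, 103, 42], [189, 106, 49], [189, 112, 56], [189, 130, 84], [187, 146, 103], [186, 149, 109], [187, 150, 110], [187, 150, 113], [185, 147, 108], [186, 148, 110], [186, 152, 113], [187, 150, 114], [188, 151, 113], [186, 148, 110]]
[[191, 191, 185], [192, 191, 185], [191, 191, 186], [193, 193, 186], [192, 191, 186], [190, 189, 183], [191, 190, 185], [192, 192, 186], [193, 192, 187], [192, 192, 186], [190, 188, 182], [185, 179, 171], [171, 157, 147], [155, 130, 109], [142, 113, 87], [130, 102, 76], [131, 
[... 307 characters left out ...]
, 79], [135, 108, 80], [150, 117, 85], [165, 131, 95], [170, 135, 101], [170, 136, 99], [173, 138, 103], [170, 136, 99], [172, 136, 103], [172, 135, 99], [173, 137, 102], [173, 139, 100], [175, 139, 104], [174, 137, 103], [174, 138, 102]]
[[125, 99, 75], [121, 93, 69], [123, 98, 78], [130, 100, 77], [132, 102, 76], [132, 105, 77], [135, 107, 78], [131, 103, 76], [139, 110, 81], [135, 104, 78], [132, 105, 80], [134, 108, 81], [137, 109, 82], [136, 107, 78], [138, 110, 83], [144, 101, 68], [153, 88, 46], [188, 110, 51]]
313 198 -3.5 [29.9 -5.2 -3.5]
338 198 -3.5 [29.9  5.3 -3.5]
314 176 61 [27.2 -6.9 61. ]
337 176 61 [27.1  7.  61. ]
314 174 0 [39.5 -4.8 -0. ]
250 112 171.6 [ 64.2 -67.1 171.6]
```

>>> {"method": "send_rows", "body": {"xyz": [[1,-2,10],[3,-4.5,30],[3,-4.5,50],[3,-4.5,68],[3,-4.5,83],[3,-4.5,94],[3,-4.5,100],[3,-4.5,100],[3,-4.5,100],[3,-4.5,100]], "dr": [[0,0,0.009],[0,0,0.018],[0,0,0.018],[0,0,0.018],[0,0,0.018],[0,0,0.018],[0,0,0.018],[0,0,0.018],[0,0,0.018],[0,0,0.018]]}}

```text
time: 6.92
position: [0.518, -0.0496, 0.1024]
tool_rot: [0.34, 3.121, 0.0]
ft_force: [0.6, 0.1, 0.9]
grip_width: 0.136
grip_force: 15.0
```

Run:
```python
from h import *
s=get_state();M=R.from_rotvec(s['tool_rot']).as_matrix()
print(s['time'],s['position'],s['ft_force'])
im=save('wrist','w3.png')
cv2.imwrite('pics/w3c.png',cv2.resize(im[20:245,240:420,::-1],None,fx=2.6,fy=2.6,interpolation=cv2.INTER_CUBIC))
```

```text
6.9167 [ 0.51804409 -0.04961765  0.10243456] [0.60829215 0.05877383 0.87793476]
```

View pics/w3c.png

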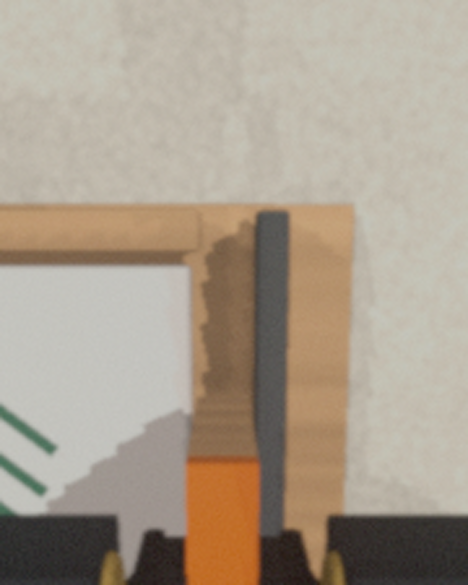

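The near view shows the tile edge at crop x≈190 and the rail at 257–288. The blade end is between them, with its foot around 195–252.

Run:
```python
from h import *
s=get_state();M=R.from_rotvec(s['tool_rot']).as_matrix()
im=cv2.imread('pics/w3.png').astype(float); g=cv2.GaussianBlur(im,(0,0),0.8)
def edge(v0,v1,a,b,ch=None,sg=0):
    o=[]
    for v in range(v0,v1):
        d=np.diff(g[v,a:b],axis=0); d=np.abs(d).sum(1);k=int(np.argmax(d)); off=0
        if 0<k<len(d)-1:
            q=d[k-1]-2*d[k]+d[k+1]; off=0.5*(d[k-1]-d[k+1])/q if q else 0
        o.append((a+k+.5+off,v))
    o=np.array(o);r=o[:,0]-np.median(o[:,0]);o=o[abs(r)<2];return np.polyfit(o[:,1],o[:,0],1)
def show(n,p,z,v):
    t=np.array([(1000*(ray('wrist',np.polyval(p,x),x,s['position'][2]-z,s)-s['position'])@M)[:2] for x in v])
    print(n,p.round(3),t.round(2).tolist(),np.degrees(np.arctan2(*(t[0]-t[1])[::-1])).round(2))
h=s['position'][2]
show('tileR',edge(125,175,308,318),h-.03,(125,175))
show('railL',edge(115,190,333,344),h-.024,(115,190))
show('railR',edge(115,190,345,356),h-.024,(115,190))
show('spL',edge(200,218,306,318),-.0035,(200,218))
show('spR',edge(200,218,333,346),-.0035,(200,218))
print(im[178,300:350].astype(int)[:,::-1].tolist())
```

```text
tileR [2.10000e-02 3.09613e+02] [[56.93, -8.14], [25.63, -7.79]] -0.64
railL [-5.00000e-03  3.37525e+02] [[62.84, 7.28], [14.39, 7.4]] -0.14
railR [-1.90000e-02  3.53071e+02] [[62.83, 16.03], [14.38, 15.91]] 0.14
spL [4.00000e-03 3.10276e+02] [[29.03, -6.04], [21.06, -6.1]] 0.39
spR [-4.00000e-03  3.40189e+02] [[29.02, 5.92], [21.05, 5.96]] -0.31
[[195, 194, 189], [194, 194, 188], [195, 193, 188], [192, 191, 185], [188, 187, 182], [182, 180, 174], [174, 170, 163], [167, 161, 154], [162, 153, 148], [160, 151, 146], [172, 163, 158], [183, 176, 170], [180, 171, 163], [167, 152, 141], [155, 134, 115], [141, 112, 87], [134, 104, 78], [131, 103, 76], [134, 104, 77], [135, 106, 80], [133, 104, 77], [135, 106, 79], [133, 101, 77], [132, 103, 78], [132, 103, 76], [134, 106, 79], [131, 103, 78], [131, 101, 76], [131, 104, 77], [133, 104, 80], [133, 103, 78], [133, 104, 77], [132, 101, 76], [132, 101, 73], [133, 103, 76], [130, 102, 74], [120, 95, 71], [98, 79, 63], [79, 72, 65], [78, 73, 72], [84, 81, 79], [84, 83, 77], [83, 84, 80], [84, 82, 82], [89, 87, 85], [89, 87, 85], [87, 84, 83], [89, 89, 84], [90, 86, 81], [110, 97, 86]]
```

>>> {"method": "send_rows", "body": {"xyz": [[0,0,3],[0,0,7],[0,0,11],[0,0,15],[0,0,19],[0,0,23],[0,0,27],[0,0,30],[0,0,32],[0,0,33]], "dr": [[0,0,0],[0,0,0],[0,0,0],[0,0,0],[0,0,0],[0,0,0],[0,0,0],[0,0,0],[0,0,0],[0,0,0]]}}

```text
time: 7.8
position: [0.5171, -0.0496, 0.0681]
tool_rot: [-0.34, -3.123, 0.0]
ft_force: [-0.8, 0.1, -0.7]
grip_width: 0.134
grip_force: 15.0
```

>>> {"method": "send_rows", "body": {"xyz": [[0,0,0],[0,0,0],[0,0,0],[0,0,0.5],[0,0,0.5],[0,0,0.5],[0,0,1],[0,0,1],[0,0,1],[0,0,1]], "dr": [[0,0,0],[0,0,0],[0,0,0],[0,0,0],[0,0,0],[0,0,0],[0,0,0],[0,0,0],[0,0,0],[0,0,0]]}}

```text
time: 8.63
position: [0.5173, -0.0495, 0.0676]
tool_rot: [0.34, 3.123, 0.0]
ft_force: [1.2, -0.5, -0.1]
grip_width: 0.135
grip_force: 15.0
```

>>> {"method": "send_rows", "body": {"xyz": [[0,0,0.5],[0,0,0.5],[0,0,0.5],[0,0,1],[0,0,1],[0,0,1],[0,0,1],[0,0,1],[0,0,1],[0,0,1]], "dr": [[0,0,0],[0,0,0],[0,0,0],[0,0,0],[0,0,0],[0,0,0],[0,0,0],[0,0,0],[0,0,0],[0,0,0]]}}

```text
time: 9.47
position: [0.5174, -0.0495, 0.0674]
tool_rot: [0.34, 3.123, 0.001]
ft_force: [-3.4, 0.6, 7.9]
grip_width: 0.132
grip_force: 15.0
```

>>> {"method": "send_rows", "body": {"xyz": [[0,0,-0.5],[0,0,-0.5],[0,0,-0.5],[0,0,-0.5],[0,0,-0.5],[0,0,-0.5],[0,0,-0.5],[0,0,-0.5],[0,0,-0.5],[0,0,-0.5]], "dr": [[0,0,0],[0,0,0],[0,0,0],[0,0,0],[0,0,0],[0,0,0],[0,0,0],[0,0,0],[0,0,0],[0,0,0]], "jaw": 40}}

```text
time: 10.3
position: [0.5173, -0.0496, 0.0671]
tool_rot: [0.34, 3.123, 0.0]
ft_force: [0.6, -0.2, 0.8]
grip_width: 0.461
grip_force: 0.0
```

>>> {"method": "send_rows", "body": {"xyz": [[0,0,-5],[0,0,-15],[0,0,-30],[0,0,-48],[0,0,-66],[0,0,-82],[0,0,-92],[0,0,-100],[0,0,-100],[0,0,-100]], "dr": [[0,0,0],[0,0,0],[0,0,0],[0,0,0],[0,0,0],[0,0,0],[0,0,0],[0,0,0],[0,0,0],[0,0,0]]}}

```text
time: 11.13
position: [0.5173, -0.0495, 0.1671]
tool_rot: [0.34, 3.123, 0.0]
ft_force: [0.1, 0.2, -0.7]
grip_width: 0.459
grip_force: 0.0
```

Run:
```python
from h import *
s=get_state();M=R.from_rotvec(s['tool_rot']).as_matrix()
print(s['time'],s['position'],s['ft_force'])
im=save('wrist','w4.png')
h=s['position'][2]
c=np.array([spacer(im,s,(290,360,120,245))]).reshape(4,3).mean(0)
print('spacer c rel',1000*(c-s['position'])@M)
```

```text
11.1333 [ 0.51728566 -0.04951465  0.16713543] [ 0.09972884  0.22153065 -0.73503235]
[[317.0, 162.0], [334.0, 162.0], [334.0, 243.0], [317.0, 243.0]]
centre [ 0.51714046 -0.04945692  0.071     ] tool rel mm [[30.5, -5.9, 96.1], [30.5, 6.0, 96.1], [-30.1, 6.3, 96.1], [-30.1, -6.3, 96.1]]
spacer c rel [1.83129783e-01 7.39312009e-04 9.61353776e+01]
```

View pics/w4.png

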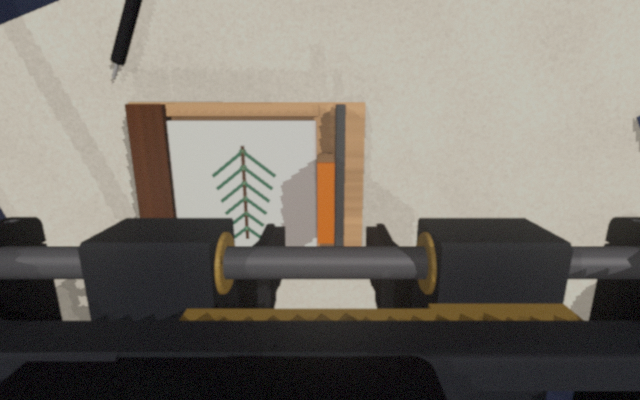

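The blade stands upright in the gap, orange top at u 317–334, v 162–243, with rail and tile clear on either side. Next I close the jaws, move over the tile centre and press.

>>> {"method": "send_rows", "body": {"xyz": [[0,-10,0],[0,-25,0],[0,-45,0],[0,-60,0],[0,-68,0],[0,-68,10],[0,-68,25],[0,-68,45],[0,-68,65],[0,-68,80]], "dr": [[0,0,0],[0,0,0],[0,0,0],[0,0,0],[0,0,0],[0,0,0],[0,0,0],[0,0,0],[0,0,0],[0,0,0]], "jaw": 0, "grip_force": 5}}

```text
time: 12.02
position: [0.5016, -0.1146, 0.0844]
tool_rot: [-0.338, -3.121, -0.001]
ft_force: [0.6, 0.7, 0.3]
grip_width: 0.004
grip_force: 0.0
```

>>> {"method": "send_rows", "body": {"xyz": [[0,0,5],[0,0,12],[0,0,18],[0,0,24],[0,0,29],[0,0,32],[0,0,34],[0,0,35],[0,0,35],[0,0,35]], "dr": [[0,0,0],[0,0,0],[0,0,0],[0,0,0],[0,0,0],[0,0,0],[0,0,0],[0,0,0],[0,0,0],[0,0,0]]}}

```text
time: 12.85
position: [0.5029, -0.116, 0.0523]
tool_rot: [0.34, 3.123, 0.0]
ft_force: [-0.3, 0.1, 0.1]
grip_width: 0.004
grip_force: 0.0
```

Tips are about 5 mm above the face, so I descend slowly.

>>> {"method": "send_rows", "body": {"xyz": [[0,0,1],[0,0,2],[0,0,3],[0,0,4],[0,0,5],[0,0,6],[0,0,6.5],[0,0,7],[0,0,7],[0,0,7]], "dr": [[0,0,0],[0,0,0],[0,0,0],[0,0,0],[0,0,0],[0,0,0],[0,0,0],[0,0,0],[0,0,0],[0,0,0]]}}

```text
time: 13.68
position: [0.5027, -0.116, 0.0453]
tool_rot: [0.34, 3.123, 0.0]
ft_force: [-2.4, 0.4, 5.2]
grip_width: 0.008
grip_force: 2.6
```

>>> {"method": "send_rows", "body": {"xyz": [[0,0,0.5],[0,0,1],[0,0,1.5],[0,0,2],[0,0,2.5],[0,0,3],[0,0,3],[0,0,3],[0,0,3],[0,0,3]], "dr": [[0,0,0],[0,0,0],[0,0,0],[0,0,0],[0,0,0],[0,0,0],[0,0,0],[0,0,0],[0,0,0],[0,0,0]]}}

```text
time: 14.52
position: [0.5027, -0.1159, 0.0426]
tool_rot: [-0.34, -3.123, -0.001]
ft_force: [-2.3, -0.9, 7.8]
grip_width: 0.006
grip_force: 3.7
```

>>> {"method": "send_rows", "body": {"xyz": [[0,0,0.3],[0,0,0.6],[0,0,1],[0,0,1],[0,0,1],[0,0,1],[0,0,1],[0,0,1],[0,0,1],[0,0,1]], "dr": [[0,0,0],[0,0,0],[0,0,0],[0,0,0],[0,0,0],[0,0,0],[0,0,0],[0,0,0],[0,0,0],[0,0,0]]}}

```text
time: 15.35
position: [0.5027, -0.116, 0.0417]
tool_rot: [-0.34, -3.123, -0.001]
ft_force: [-2.6, 0.4, 8.1]
grip_width: 0.004
grip_force: 4.0
```

Run:
```python
from h import *
for i in range(6):
    im=get_image('wrist'); s=get_state(); print(s['position'].round(4),s['ft_force'].round(1))
cv2.imwrite('pics/w5.png',im[:,:,::-1])
```

```text
[ 0.5027 -0.116   0.0417] [-3.4  0.7  7.9]
[ 0.5027 -0.1159  0.0417] [-3.3  1.5  7.7]
[ 0.5027 -0.116   0.0417] [-2.4  0.7  7.8]
[ 0.5027 -0.116   0.0417] [-2.7  1.3  7.2]
[ 0.5027 -0.116   0.0417] [-1.9  0.3  7.8]
[ 0.5027 -0.116   0.0417] [-2.7  0.6  9.1]
```

View pics/w5.png

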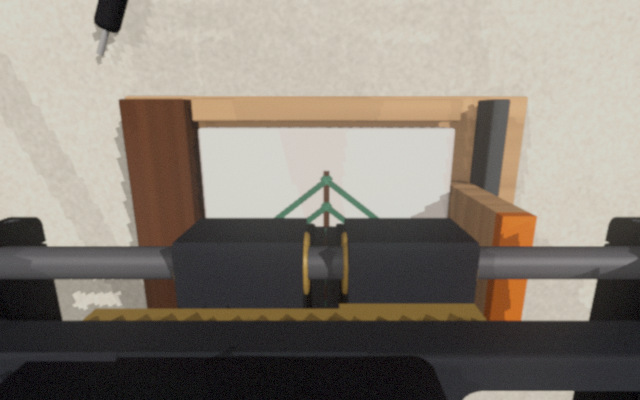

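The blade is still upright at the right (u 450–533), clear of the fingers. The tile is held about 5.5 mm down at about 7.9 N, so I'm handing in.

```bash
python3 -c "
from h import *
s=get_state();print(s['time'],s['position'],s['ft_force']);print(close_job())"
```

```text
15.65 [ 0.50272276 -0.11596525  0.041697  ] [-2.69975989  0.61300781  9.060309  ]
the job is handed in; nothing more can be done
None
```

I handed the job in at 15.65 s, but the verdict wasn't returned: the spacer stands released and upright in the wide (+y) gap, and the closed fingertips hold the tile about 5.5 mm down, within 1 mm of flush, at about 8 N.

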